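Hang the orange buckle carrier on the bench conveyor rail

ROBOT

A 6-joint arm with a two-finger parallel gripper is mounted at the origin on the work surface. World frame = base frame: x ahead of the robot, y to its left, z up, the work surface at z = 0. Lengths are in mm, angles in rad, forces in N, time in s.
With the tool pointing down it reaches from about 400 to 925 mm from the base axis. Payload 12.5 kg.
Tool frame: the origin (TCP) lies on the front face of the gripper's body, between the roots of the fingers; the fingertips stand 78 mm ahead of it and the grasp point (between the pads) lies 59 mm ahead of it (env.nose_length is the distance from the TCP to the fingertips, in mm); z points along the fingers, y is the line along which they close (so a half turn about z gives the same grasp; the last joint's range is limited). The gripper opens to 95 mm and grips with 3 to 60 N. Pads are 20 mm wide; open, the fingers measure 119 mm over their backs; the gripper's body (75 mm by 180 mm) begins 59 mm behind the grasp point.
Start: joints at [-1.422, 0.491, 1.559, -0, 1.092, -0.106], TCP at [157.554, -604.826, 292.261] pointing down, gripper open.
Joint ranges: [-3.1, 3.1], [-0.84, 2.19], [0.05, 2.79], [-1.13, 4.28], [0.06, 2.93], [-2.69, 2.69]. Speed limits (rad/s): [2.22, 2.22, 2.79, 3.14, 3.14, 3.14].

INTERFACE

Orientations are given as [roll, pitch, yaw] about the fixed x, y, z axes, in that order (R = Rz(yaw) Ry(pitch) Rx(roll)).
In Python, from cell import env gives the robot as it stands.
- The arm moves only by the tool jog_arm, never from a script. Its argument "motion" is a list of rows, each a list of 7 numbers: the turn, a rotation vector about the tool's x, y, z in degrees, then the shift along the tool's x, y, z in mm, then the finger opening in mm, from 0 to 95.1. In form: [[wx, wy, wz, x, y, z, hand], ...]. A call has 1 to 10 rows; each row shifts and turns the commanded pose from where the row before left it, along the tool's axes as they then stand; what a row does not reach is not made up. A row lasts 1/8 s, in which the tool goes at most 62.5 mm and 10.7 degrees, less where a joint would pass 70% of its speed; a pose out of reach is approached as far as the arm can. A call is refused whole if a number of a shift passes 62.5 or a number of a turn 10.7, either way. A call with a gripper value outside its range is refused whole. The fingers move at their own pace and stop on an object; the grip force is fixed at half the most. Time passes only in rows, so rows that do not move let the fingers close. It gives the time, the measured TCP pose, the force, the opening and the grip force at its end, in the units of the state.
- env.state(): the state, without advancing time (a new reading comes with each control period).
- env.read_camera(name): name is "side" or "top"; returns a dict with "color" (480x640x3 uint8, red, green, blue), "z_map" (480x640 float32, mm along the optical axis (not along the pixel's ray), 0 where there is no reading), "camera_matrix" (3x3 intrinsics, pixels), "world_to_cam" (4x4, takes a point from world to camera coordinates). Camera axes: x right, y up, looking along -z (the intrinsics and any distortion apply to the point x, -y, -z); pixel columns grow to the right and rows downward; lengths in mm; the calibration is good to about 2 mm. A picture is of the moment at which its call begins.
- env.job_done(): hands the job in; it is judged then, once.
Trained networks look in the newest picture that a camera, given by its name, has taken for a name from the list of things; names that differ only in an ending like _2 or _b are one class to them, and where a whole thing is asked for, a point or a joint stands for the part that bears it (a point fixed in the world has none). Each returns a list of dicts, best first, with "score" (0 to 1); they miss things now and then, are a little off and sometimes report something else, mostly with a low value. They report only what shows in the picture. A call takes as long as a camera call. They do not tell look-alikes from the thing itself.
- env.recognise(camera, thing): "location" ([column, row] in pixels, amid what is visible of it).
The state is a dict: "t": time; "joints": joint angles; "qvel": joint speeds; "tau": joint torques, N m; "eef_pos": TCP position; "tcp_rot": TCP orientation; "ft_force": force on the tool from outside, world axes, zero at the start; "moment": the same for the moment, N m; "opening": opening from 0.0 (shut) to 1.0 (fully open); "grip_force": force on a finger pad.
Only numpy, scipy, OpenCV 4.12 (cv2) and the standard library are available. Lean on these libraries where they do the work, as an engineer would, in place of code of your own. Each camera call takes 0.05 s, during which the arm holds its last target. There are 200 camera calls.

TASK

Pick up the orange carrier by its upright handle, lift its hook over the yellow-edged lip of the bench conveyor rail and lower it until the hook sits fully down behind the lip; do not let go before it is down. Leave it hanging on the rail between the black end blocks, and leave the blue and green carriers standing where they are.

Things in the scene. Friction and masses are not known exactly. Their poses are not given: they have to be found in the camera images.
- orange_grip (a point): Orange upright carrier, 0.2-0.4 kg. Point: centre of its handle tab, 10 (x) x 40 (y) x 44 mm tall, 128 mm above its underside. z up, x to hook. Below: 8 mm plate 60 wide; at its foot a tray 70 wide, 35 tall, out to x=-44. Hook 60 wide: bridge out to x=+44, top 22, underside 28 mm below point; down-turned edge x=+38 to +44, tip 50 mm below point. Hook opening: x=+4 to +38 mm.
- rail_bay (a point): Fixed conveyor rail. Point: mid top edge of its yellow-edged lip, 150 mm above bench. y along rail, x away from robot, z up. Lip 8 mm thick, front face 80 tall; behind it (+x) a trough 50 wide, 39 deep. Black end blocks at y=+-150 mm, 20 mm taller than lip. Carrier hangs with bridge on lip top, hook in trough, tray on robot's side; let go, it leans on the lip's face, tilting up to 20 degrees.
- blue_grip (a point): the same carrier in blue. Point: centre of its upright handle, 128 mm above the bench; axes as for the orange one. A bystander that must stay standing where it is.
- green_grip (a point): the same carrier in green. Point: centre of its upright handle, 128 mm above the bench; axes as for the orange one. A bystander that must stay standing where it is.
Mind the look-alikes: they are no part of the job. Of the things that look like the part that bears orange_grip, take the one that is nearest to the robot's base at the start.

How it is judged (in metres and radians):
On the way, in this order (a step that is already met when the one before it is completed fails the run):
1. the orange carrier's hook is above and past the lip, between the end blocks (z of orange_grip in the frame of rail_bay above 0.05 m and x of orange_grip in the frame of rail_bay between -0.04 and 0.02 m and y of orange_grip in the frame of rail_bay between -0.13 and 0.13 m).
2. the hook is down behind the lip while the gripper still holds the carrier (x of orange_grip in the frame of rail_bay between -0.06 and 0.004 m and y of orange_grip in the frame of rail_bay between -0.13 and 0.13 m and z of orange_grip in the frame of rail_bay between 0.005 and 0.044 m and contact force between the fingers and orange above 1 N), for 0.05 s.
At the end, for the whole second after the job is handed in: The orange carrier hangs at rest, hook down behind the lip: handle centre 5 to 44 mm above the lip's top, from 60 mm in front of the lip's middle to 4 mm behind it, within 130 mm of the bay's middle; tilted under 26 degrees, turned under 26 degrees from the rail (x of orange_grip in the frame of rail_bay between -0.06 and 0.004 m and y of orange_grip in the frame of rail_bay between -0.13 and 0.13 m and z of orange_grip in the frame of rail_bay between 0.005 and 0.044 m and angle between orange_grip's own z axis and vertical below 0.45 rad and angle between the y axis of orange_grip and the y axis of rail_bay, either way round below 0.45 rad and linear speed of orange below 0.03 m/s); the robot touches nothing.
It fails at once if the blue carrier is moved by more than 30 mm or tipped (distance of blue_grip from where it was at the start of the episode above 0.03 m or angle between blue_grip's own z axis and vertical above 0.3 rad).
It fails at once if the green carrier is moved by more than 30 mm or tipped (distance of green_grip from where it was at the start of the episode above 0.03 m or angle between green_grip's own z axis and vertical above 0.3 rad).
It also fails if it takes over 35 s, if anything falls off the work surface, if the arm or the gripper's body presses on something with over 40 N, if the wrist force passes 120 N, or if a joint passes its speed limit or range.

## Working session

There is one attempt and no reset: what is moved stays moved. The work goes in short steps, Python scripts to look and compute and a tool call to move; the robot and the scene stay as the last step left them, time stands still between calls to the robot, and variables do not carry over. Pictures are saved under pics/ and viewed, at most 10 in all, crops included, and the job is handed in when it is done.

Besides the shell and the picture viewer there is one more tool, called as a command line: name --pt "numbers of a row" for each row, then --argument value for the rest. jog_arm: Moves the arm, as the interface text tells. Its arguments: {"type":"object","properties":{"motion":{"type":"array"}},"required":["motion"]}

```bash
mkdir -p pics
cat > h.py <<'E'
import numpy as np, cv2
from cell import env
def shot(n):
    c=env.read_camera(n); return c
def world(c,u,v,z=None):
    K=np.array(c["camera_matrix"]);T=np.linalg.inv(np.array(c["world_to_cam"]))
    d=c["z_map"][int(round(v)),int(round(u))] if z is None else z
    p=np.array([(u-K[0,2])/K[0,0]*d,-(v-K[1,2])/K[1,1]*d,-d,1]); return (T@p)[:3]
def cloud(c):
    K=np.array(c["camera_matrix"]);T=np.linalg.inv(np.array(c["world_to_cam"]))
    d=c["z_map"].astype(float); v,u=np.mgrid[0:480,0:640]
    P=np.stack([(u-K[0,2])/K[0,0]*d,-(v-K[1,2])/K[1,1]*d,-d,np.ones_like(d)],-1)
    W=P@T.T; W=W[...,:3]; W[d==0]=np.nan; return W
E
python3 - <<'E'
from h import *
for n in("top","side"):
    c=shot(n); cv2.imwrite(f"pics/{n}0.png",c["color"][...,::-1])
    for t in("orange_grip","rail_bay","blue_grip","green_grip"):
        for r in env.recognise(n,t): print(n,t,np.round(r["location"]),round(r["score"],2),np.round(world(c,*r["location"])))
s=env.state();print(s["t"],s["eef_pos"],s["tcp_rot"])
E
```

```text
top orange_grip [357. 170.] 0.78 [ 809. -253.   74.]
top orange_grip [352. 249.] 0.74 [ 568. -240.  116.]
top orange_grip [346. 298.] 0.69 [ 434. -226.   92.]
top orange_grip [473. 345.] 0.59 [ 315. -589.   48.]
top rail_bay [264. 206.] 0.81 [679.   9. 114.]
top blue_grip [180. 296.] 0.82 [433. 251.   6.]
top green_grip [180. 295.] 0.66 [435. 249.   7.]
top green_grip [256. 286.] 0.57 [463.  25.  64.]
side orange_grip [329. 236.] 0.96 [ 594. -257.   49.]
side orange_grip [262. 224.] 0.89 [ 799. -232.   90.]
side orange_grip [420. 178.] 0.85 [ 327. -587.   59.]
side orange_grip [381. 247.] 0.77 [ 428. -237.   42.]
side rail_bay [278. 296.] 0.74 [676.  65. 113.]
side blue_grip [356. 372.] 0.97 [439. 256. 106.]
side green_grip [357. 307.] 0.86 [465.  58. 101.]
0.5 [ 157.56555001 -604.81766597  292.2289709 ] [3.14152432e+00 5.16399507e-06 2.54818548e-01]
```

View pics/top0.png

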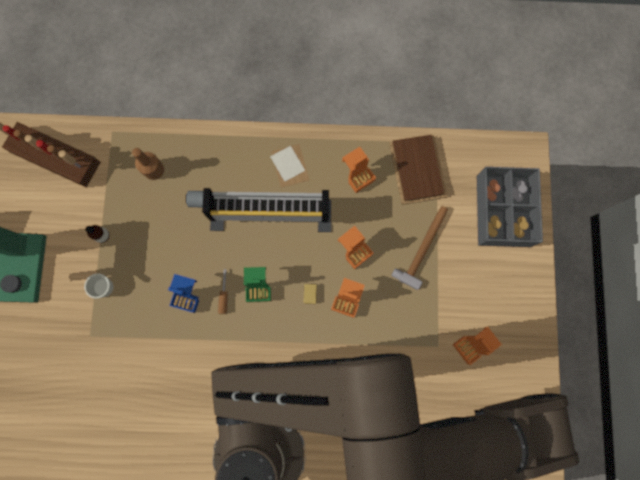

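View pics/side0.png

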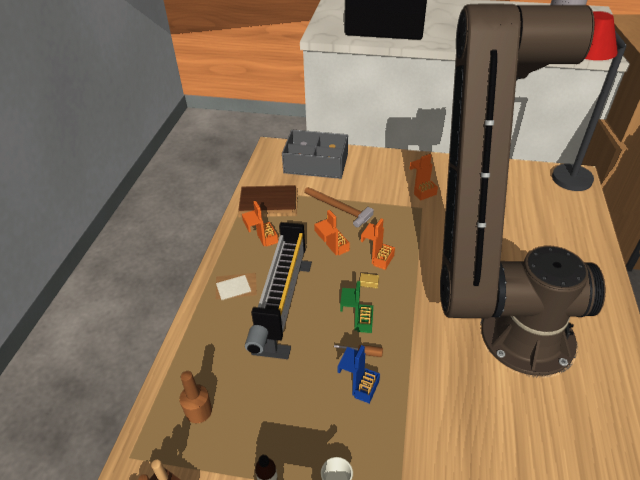

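Top shows four orange carriers at (346,298), (352,249), (357,170) and (473,345). The side camera has the same ones at (381,247), (329,236), (262,224) and (420,178). They lie about 490, 617, 847 and 668 mm from the base, so I choose top (346,298). Blue is at top (180,296), green at (256,286), and the rail runs across top (210–328, 205) with its yellow lip at row ~213.

```bash
cat > m.py <<'E'
from h import *
import sys
def carrier(C,hue=(3,14),c0=(434,-232),r=85):
    out={}
    A=[]
    for n,c in C.items():
        W=cloud(c);H=cv2.cvtColor(c["color"],cv2.COLOR_RGB2HSV)
        m=(H[...,0]>=hue[0])&(H[...,0]<=hue[1])&(H[...,1]>150)&(np.hypot(W[...,0]-c0[0],W[...,1]-c0[1])<r)&(W[...,2]>8)&(W[...,2]<175)
        P=W[m];A.append(P)
        hi=P[P[:,2]>115]; br=P[(P[:,2]>92)&(P[:,2]<110)]; lo=P[P[:,2]<45]
        for k,q in(("handle",hi),("bridge",br),("tray",lo)):
            if len(q)>3:
                v=np.linalg.svd((q-q.mean(0))[:,:2],full_matrices=False)[2][0]
                print(n,k,len(q),"mean",q.mean(0).round(1),"max z",q[:,2].max().round(),"axis deg",np.degrees(np.arctan2(v[1],v[0])).round(1))
        if len(P): 
            hull=cv2.minAreaRect(P[:,:2].astype(np.float32)); print(n,"rect all",hull)
    return A
E
python3 - <<'E'
from m import *
C={n:shot(n) for n in("top","side")}
carrier(C)
for n,c in C.items():
    W=cloud(c);H=cv2.cvtColor(c["color"],cv2.COLOR_RGB2HSV)
    m=(H[...,0]>=18)&(H[...,0]<=30)&(H[...,1]>140)&(abs(W[...,2]-148)<14)&(W[...,0]>560)&(W[...,0]<760)&(abs(W[...,1])<220)
    q=W[m]
    if len(q)>5:
        v=np.linalg.svd((q-q.mean(0))[:,:2],full_matrices=False)[2][0]
        ends=q[:,1].min(),q[:,1].max()
        print(n,"lip",len(q),q.mean(0).round(1),np.percentile(q[:,2],[5,50,95]).round(),"ends y",np.round(ends),"axis",np.degrees(np.arctan2(v[1],v[0])).round(1))
        top=q[q[:,2]>146]; print(top.mean(0).round(1),np.polyfit(top[:,1],top[:,0],1).round(3))
    # black blocks
    b=(H[...,2]<45)&(W[...,2]>155)&(W[...,2]<180)&(W[...,0]>600)&(W[...,0]<760)&(abs(W[...,1])<260)
    q=W[b]; 
    for s in(-1,1):
        e=q[np.sign(q[:,1]-5)==s]
        if len(e)>3: print(n,"block",len(e),e.mean(0).round(),e.min(0).round(),e.max(0).round())
c=C["side"]["color"][200:320,220:420,::-1];d=C["top"]["color"][185:325,220:400,::-1]
a=cv2.resize(c,(800,480))[:, :];cv2.imwrite("pics/crop1.png",cv2.hconcat([cv2.resize(c[10:75,110:180],(400,371)),cv2.resize(d[80:140,90:155],(400,371))]))
E
```

```text
top handle 72 mean [ 435.2 -232.4  146.6] max z 159.0 axis deg 72.6
top bridge 284 mean [ 458.  -240.2  105.2] max z 110.0 axis deg -104.1
top tray 107 mean [ 414.3 -229.5   23.7] max z 45.0 axis deg -102.9
top rect all ((436.8675842285156, -233.1233367919922), (67.7272720336914, 86.84266662597656), 72.88045501708984)
side handle 92 mean [ 439.7 -226.7  136.7] max z 153.0 axis deg 69.5
side bridge 199 mean [ 461.9 -231.7  103.8] max z 110.0 axis deg 92.5
side tray 237 mean [ 420.  -216.2   26.5] max z 45.0 axis deg 64.7
side rect all ((439.3775329589844, -231.0920867919922), (79.2004165649414, 90.177978515625), 72.69603729248047)
top lip 321 [651.8   3.9 150. ] [145. 150. 155.] ends y [-151.  150.] axis -89.0
[6.517e+02 6.000e-01 1.508e+02] [-1.90000e-02  6.51691e+02]
top block 161 [ 679. -161.  169.] [ 649. -170.  158.] [ 714. -150.  179.]
top block 168 [675. 157. 168.] [641. 149. 156.] [710. 166. 177.]
side lip 337 [653.7   3.8 148.1] [139. 149. 153.] ends y [-159.  155.] axis 91.3
[654.2   9.1 149.9] [-2.40000e-02  6.54392e+02]
side block 176 [ 684. -154.  166.] [ 652. -167.  155.] [ 718. -143.  174.]
side block 258 [678. 165. 167.] [645. 150. 155.] [712. 175. 176.]
```

View pics/crop1.png

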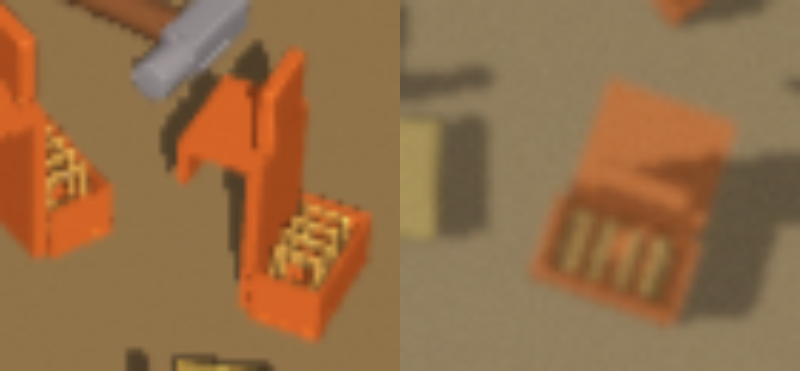

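The crop shows the chosen carrier alone, with its hook towards +x and slightly −y (yaw ≈ −17°) and its handle at about (436,−231), top at z ≈ 150. These agree with the given sizes. The lip measures x ≈ 653, middle y ≈ 2, height 150, which also matches.

```bash
cat > plan.py <<'E'
from h import *
from scipy.spatial.transform import Rotation as R
def plan(pos,yaw,n):
    s=env.state();p=np.array(s["eef_pos"]);r=R.from_euler("xyz",s["tcp_rot"])
    tgt=R.from_euler("xyz",[np.pi,0,np.radians(yaw)])
    rv=(r.inv()*tgt).as_rotvec(); d=(np.array(pos)-p)/n
    print(s["t"],p.round(1),np.degrees(s["tcp_rot"]).round(1))
    for i in range(n):
        print(np.degrees(rv/n).round(2), r.inv().apply(d).round(1)); r=r*R.from_rotvec(rv/n)
E
python3 -c "
from plan import *
plan([436,-231,265],73,10)"
```

```text
0.6 [ 157.5 -604.8  292.3] [180.   -0.   14.6]
[ 0.    0.   -5.84] [ 36.4 -29.2   2.7]
[ 0.    0.   -5.84] [ 39.1 -25.3   2.7]
[ 0.    0.   -5.84] [ 41.5 -21.2   2.7]
[ 0.    0.   -5.84] [ 43.5 -16.9   2.7]
[ 0.    0.   -5.84] [ 44.9 -12.3   2.7]
[ 0.    0.   -5.84] [46.  -7.7  2.7]
[ 0.    0.   -5.84] [46.5 -3.   2.7]
[ 0.    0.   -5.84] [46.6  1.8  2.7]
[ 0.    0.   -5.84] [46.2  6.5  2.7]
[ 0.    0.   -5.84] [45.3 11.2  2.7]
```

jog_arm --pt "0 0 -5.8 36.4 -29.2 2.7 95" --pt "0 0 -5.8 39 -25.3 2.7 95" --pt "0 0 -5.8 41.5 -21.2 2.7 90" --pt "0 0 -5.8 43.5 -17 2.7 80" --pt "0 0 -5.8 45 -12.3 2.7 70" --pt "0 0 -5.8 46 -7.7 2.7 60" --pt "0 0 -5.8 46.5 -3 2.7 60" --pt "0 0 -5.8 46.6 1.8 2.7 60" --pt "0 0 -5.8 46.2 6.5 2.7 60" --pt "0 0 -5.8 45.3 11.2 2.7 60"

```text
t: 1.85
eef_pos: [438.1, -230.5, 265.4]
tcp_rot: [3.141, 0.0, 1.27]
ft_force: [0.1, 0.0, 0.1]
opening: 0.632
grip_force: 0.0
```

Run:
```python
from plan import *
C={n:shot(n) for n in("top","side")}
for n,c in C.items(): cv2.imwrite(f"pics/{n}1.png",c["color"][...,::-1])
cv2.imwrite("pics/s1.png",cv2.resize(C["side"]["color"][180:330,290:490,::-1],(800,600)))
plan([436,-231,193],73,2)
```

```text
1.95 [ 438.8 -228.9  265.1] [180.   -0.   72.9]
[ 0.   -0.01 -0.03] [-1.4 -1.1 36.1]
[ 0.   -0.01 -0.03] [-1.4 -1.  36.1]
```

View pics/s1.png

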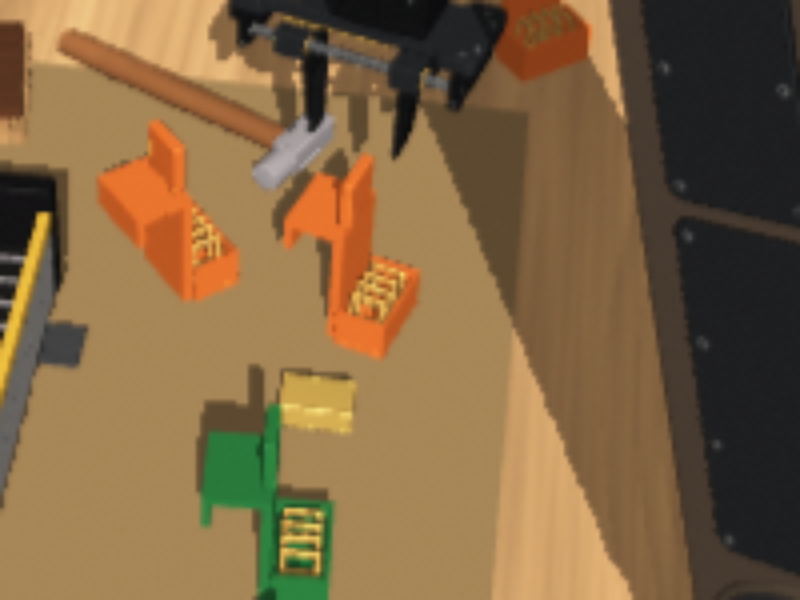

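The fingers, at crop (315,120) and (400,150), straddle the orange handle, whose top is at (365,160). The neighbours are clear, so I go down and grip.

jog_arm --pt "0 0 0 -1.4 -1 36 60" --pt "0 0 0 -1.4 -1 35 60" --pt "0 0 0 0 0 0 60" --pt "0 0 0 0 0 0 40" --pt "0 0 0 0 0 0 20" --pt "0 0 0 0 0 0 5" --pt "0 0 0 0 0 0 0" --pt "0 0 0 0 0 0 0"

```text
t: 2.95
eef_pos: [434.6, -233.8, 194.4]
tcp_rot: [3.141, 0.0, 1.267]
ft_force: [1.5, -0.1, 0.7]
opening: 0.16
grip_force: 0.6
```

jog_arm --pt "0 0 0 0 0 0 0" --pt "0 0 0 0 0 0 0" --pt "0 0 0 0 0 0 0"

```text
t: 3.32
eef_pos: [434.4, -233.7, 194.0]
tcp_rot: [-3.141, -0.0, 1.267]
ft_force: [-0.6, 1.1, -3.3]
opening: 0.108
grip_force: 30.0
```

jog_arm --pt "0 0 0 0 0 -15 0" --pt "0 0 0 0 0 -30 0" --pt "0 0 0 0 0 -40 0" --pt "0 0 0 0 0 -40 0" --pt "0 0 0 0 0 -35 0" --pt "0 0 0 0 0 -12 0" --pt "0 0 0 0 0 0 0"

```text
t: 4.2
eef_pos: [434.4, -233.7, 365.8]
tcp_rot: [3.141, 0.0, 1.267]
ft_force: [-0.5, -0.3, -4.8]
opening: 0.102
grip_force: 30.0
```

Run:
```python
from plan import *
c=shot("side")
cv2.imwrite("pics/s2.png",cv2.resize(c["color"][80:380,200:600,::-1],(800,600)))
plan([632,2,366],91.2,8)
```

```text
4.25 [ 434.2 -233.6  365.1] [-179.9   -0.    72.6]
[-0.01 -0.   -2.33] [35.5 14.8 -0.1]
[-0.01 -0.   -2.33] [34.9 16.2 -0.1]
[-0.01 -0.   -2.33] [34.2 17.6 -0.1]
[-0.01 -0.   -2.33] [33.4 19.  -0.1]
[-0.01 -0.   -2.33] [32.6 20.3 -0.1]
[-0.01 -0.   -2.33] [31.8 21.6 -0.1]
[-0.01 -0.   -2.33] [30.9 22.9 -0.1]
[-0.01 -0.   -2.33] [29.9 24.1 -0.1]
```

View pics/s2.png

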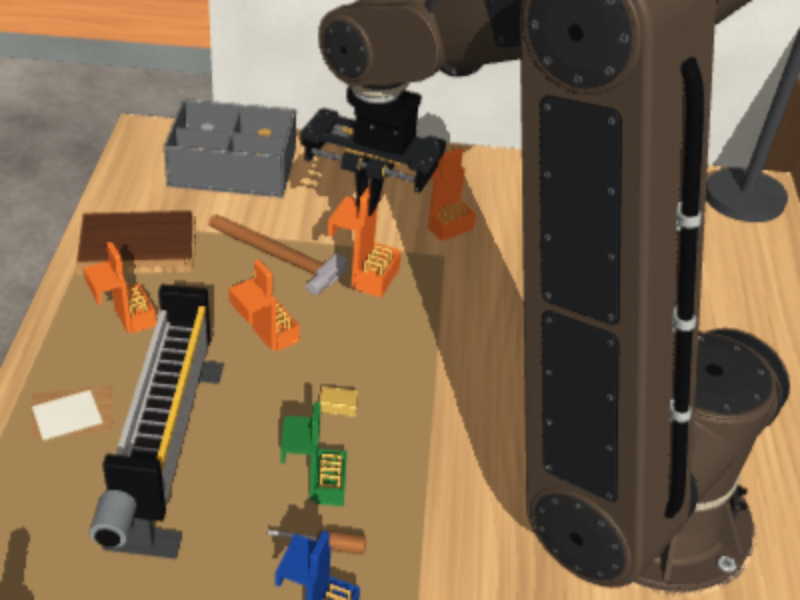

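The orange carrier hangs upright from the fingers at about (365,235) in the crop, and the others are untouched. Next I carry it over the rail.

jog_arm --pt "0 0 -2.3 35.5 14.8 0 0" --pt "0 0 -2.3 35 16.2 0 0" --pt "0 0 -2.3 34.2 17.6 0 0" --pt "0 0 -2.3 33.4 19 0 0" --pt "0 0 -2.3 32.6 20.3 0 0" --pt "0 0 -2.3 31.8 21.6 0 0" --pt "0 0 -2.3 30.9 22.9 0 0" --pt "0 0 -2.3 30 24 0 0" --pt "0 0 0 0 0 0 0"

```text
t: 5.38
eef_pos: [633.3, 3.5, 363.3]
tcp_rot: [-3.138, -0.001, 1.591]
ft_force: [-0.3, -0.4, -4.3]
opening: 0.105
grip_force: 30.0
```

Run:
```python
from plan import *
c=shot("side")
cv2.imwrite("pics/s3.png",cv2.resize(c["color"][130:370,200:520,::-1],(800,600)))
W=cloud(c);H=cv2.cvtColor(c["color"],cv2.COLOR_RGB2HSV)
m=(H[...,0]>=3)&(H[...,0]<=14)&(H[...,1]>150)&(np.hypot(W[...,0]-632,W[...,1]-2)<90)&(W[...,2]>155)
P=W[m];print(len(P),P.min(0).round(),P.max(0).round())
z0=P[:,2].max()
for a in range(160,330,10):
    q=P[(P[:,2]>=a)&(P[:,2]<a+10)]
    if len(q)>3: print(a,len(q),q[:,0].min().round(),q[:,0].max().round(),q[:,1].min().round(),q[:,1].max().round())
plan([632,2,290],91.2,4)
```

```text
903 [546. -33. 167.] [709.  45. 388.]
160 7 590.0 636.0 -10.0 39.0
170 94 589.0 638.0 -32.0 43.0
180 71 589.0 637.0 -29.0 43.0
190 91 589.0 637.0 -33.0 45.0
200 102 589.0 636.0 -32.0 44.0
210 30 598.0 636.0 -23.0 38.0
220 20 629.0 634.0 -21.0 38.0
230 30 629.0 637.0 -26.0 39.0
240 28 629.0 678.0 -27.0 39.0
250 34 629.0 677.0 -19.0 37.0
260 35 629.0 676.0 -15.0 39.0
270 249 629.0 680.0 -25.0 41.0
280 17 628.0 676.0 -0.0 30.0
290 20 628.0 646.0 12.0 28.0
300 16 629.0 648.0 12.0 29.0
310 32 628.0 646.0 -8.0 28.0
320 15 629.0 638.0 -9.0 25.0
5.425 [632.6   2.5 363.7] [-179.8   -0.    91.1]
[-0.05 -0.   -0.03] [-0.1 -0.1 18.4]
[-0.05 -0.   -0.03] [-0.1 -0.1 18.4]
[-0.05 -0.   -0.03] [-0.1 -0.1 18.4]
[-0.05 -0.   -0.03] [-0.1 -0.1 18.4]
```

View pics/s3.png

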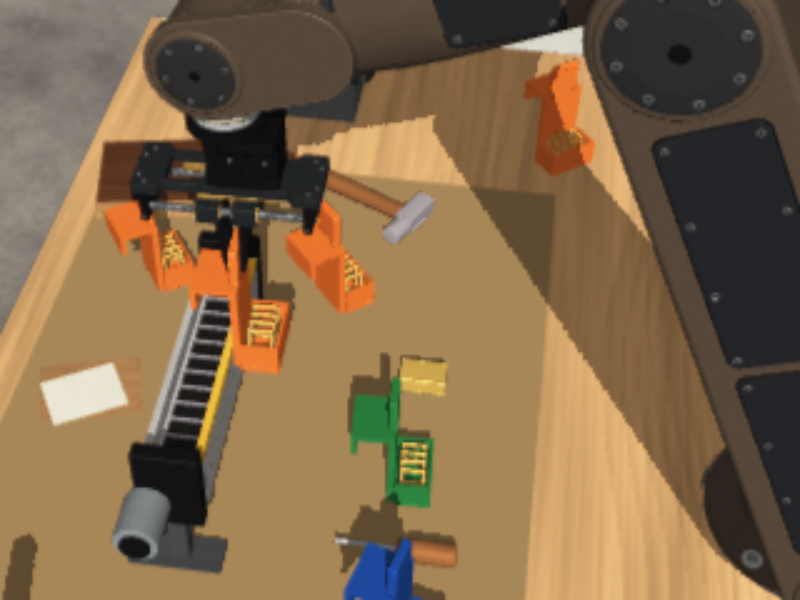

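The orange carrier is over the rail with its tray on the robot's side. The hook edge at x ≈ 671–678 is behind the lip at x ≈ 653, and y ≈ 4. I lower it, slowly at the end.

jog_arm --pt "0 0 0 0 0 25 0" --pt "0 0 0 0 0 30 0" --pt "0 0 0 0 0 25 0" --pt "0 0 0 0 0 15 0" --pt "0 0 0 0 0 10 0" --pt "0 0 0 0 0 5 0" --pt "0 0 0 0 0 4 0" --pt "0 0 0 0 0 0 0"

```text
t: 6.42
eef_pos: [632.5, 1.7, 252.4]
tcp_rot: [3.141, 0.0, 1.588]
ft_force: [-0.5, -0.5, -2.9]
opening: 0.101
grip_force: 30.0
```

jog_arm --pt "0 0 0 0 0 3 0" --pt "0 0 0 0 0 2 0" --pt "0 0 0 0 0 1 0" --pt "0 0 0 0 0 1 0" --pt "0 0 0 0 0 0 0"

```text
t: 7.05
eef_pos: [632.5, 1.7, 245.2]
tcp_rot: [-3.142, 0.0, 1.588]
ft_force: [0.5, -0.7, -2.9]
opening: 0.102
grip_force: 30.0
```

jog_arm --pt "0 0 0 0 0 1 0" --pt "0 0 0 0 0 1 0" --pt "0 0 0 0 0 0 0"

```text
t: 7.42
eef_pos: [632.5, 1.7, 243.7]
tcp_rot: [3.141, 0.0, 1.588]
ft_force: [-1.8, -0.5, 3.0]
opening: 0.105
grip_force: 30.0
```

The force shows it seated at TCP z ≈ 244, the expected height. I release slowly and let it lean.

jog_arm --pt "0 0 0 0 0 0 14" --pt "0 0 0 0 0 0 18" --pt "0 0 0 0 -2 0 24" --pt "0 0 0 0 -2 0 30" --pt "0 0 0 0 -3 0 36" --pt "0 0 0 0 -3 0 42" --pt "0 0 0 0 0 0 42" --pt "0 0 0 0 0 0 42"

```text
t: 8.43
eef_pos: [622.5, 1.5, 243.3]
tcp_rot: [3.141, 0.0, 1.588]
ft_force: [0.5, 0.0, 0.6]
opening: 0.442
grip_force: 0.0
```

```bash
cat > look.py <<'E'
from plan import *
import sys
c=shot("side")
cv2.imwrite(f"pics/{sys.argv[1]}.png",cv2.resize(c["color"][180:340,210:410,::-1],(800,600)))
W=cloud(c);H=cv2.cvtColor(c["color"],cv2.COLOR_RGB2HSV)
m=(H[...,0]>=3)&(H[...,0]<=14)&(H[...,1]>150)&(np.hypot(W[...,0]-632,W[...,1]-2)<90)&(W[...,2]>30)&(W[...,2]<230)
P=W[m]
for a in range(40,220,15):
    q=P[(P[:,2]>=a)&(P[:,2]<a+15)]
    if len(q)>3: print(a,len(q),q[:,0].min().round(),q[:,0].max().round(),q[:,1].min().round(),q[:,1].max().round(),q.mean(0).round())
s=env.state();print(s["t"],np.round(s["eef_pos"],1),np.round(s["ft_force"],1),s["grip_force"],s["opening"])
E
python3 look.py s4
```

```text
40 104 604.0 651.0 -35.0 42.0 [626.  10.  50.]
55 85 602.0 650.0 -33.0 42.0 [627.  20.  62.]
70 109 600.0 649.0 -35.0 41.0 [622.  12.  77.]
85 30 617.0 646.0 -25.0 43.0 [637.  15.  91.]
100 23 635.0 691.0 -34.0 42.0 [655.  12. 109.]
115 20 633.0 650.0 -16.0 37.0 [638.  27. 122.]
130 24 631.0 678.0 -22.0 37.0 [651.  29. 139.]
145 228 628.0 677.0 -27.0 37.0 [655.  13. 155.]
160 44 626.0 676.0 -21.0 37.0 [653.  10. 164.]
175 23 623.0 652.0 -2.0 26.0 [630.  20. 182.]
190 49 622.0 653.0 -16.0 27.0 [627.   6. 195.]
8.475 [622.5   1.5 243.3] [-0.  -0.9 -0.9] 0.0 0.439926821158853
```

View pics/s4.png

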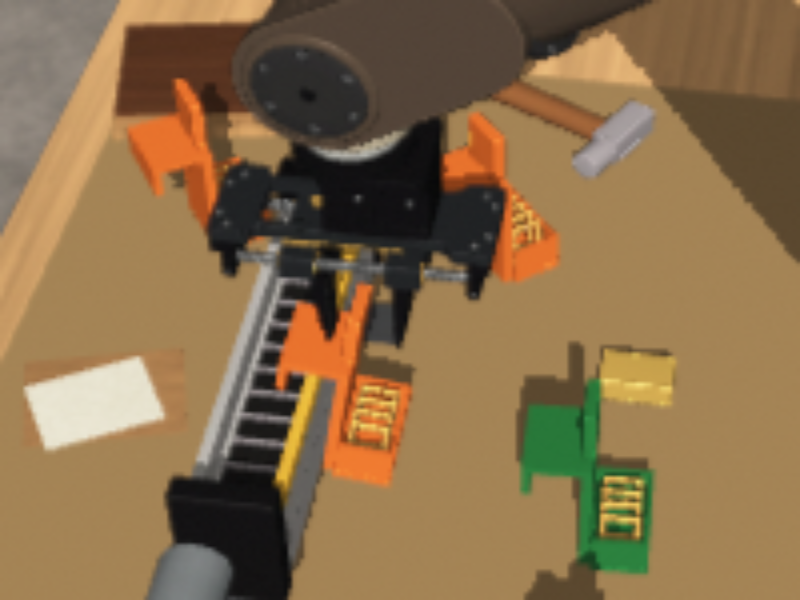

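The orange carrier hangs with its bridge on the lip at (320,340), tray in front, tilted about 8°. The fingers stand clear on both sides of the handle at (360,310), so I retreat straight up.

jog_arm --pt "0 0 0 0 0 -5 42" --pt "0 0 0 0 0 -12 42" --pt "0 0 0 0 0 -25 42" --pt "0 0 0 0 0 -40 42" --pt "0 0 0 0 0 -40 42" --pt "0 0 0 0 0 -20 42" --pt "0 0 0 0 0 0 42" --pt "0 0 0 0 0 0 42"

```text
t: 9.48
eef_pos: [622.2, 1.6, 384.5]
tcp_rot: [-3.141, -0.0, 1.588]
ft_force: [-0.7, 0.1, 0.5]
opening: 0.444
grip_force: 0.0
```

```bash
python3 look.py s5
```

```text
40 102 605.0 651.0 -35.0 41.0 [627.  10.  50.]
55 89 603.0 650.0 -31.0 45.0 [627.  20.  62.]
70 110 601.0 649.0 -34.0 41.0 [622.  10.  76.]
85 27 612.0 646.0 -19.0 37.0 [637.  19.  92.]
100 23 635.0 690.0 -32.0 37.0 [652.  14. 110.]
115 17 633.0 678.0 -9.0 37.0 [642.  24. 122.]
130 27 631.0 679.0 -23.0 38.0 [650.  30. 138.]
145 254 627.0 677.0 -29.0 39.0 [655.  10. 156.]
160 46 626.0 675.0 -19.0 36.0 [653.  13. 163.]
175 21 623.0 633.0 -4.0 26.0 [628.  20. 182.]
190 46 621.0 631.0 -15.0 26.0 [626.   6. 196.]
9.525 [622.2   1.6 384.2] [-0.2 -0.2  0.8] 0.0 0.4418813625819388
```

View pics/s5.png

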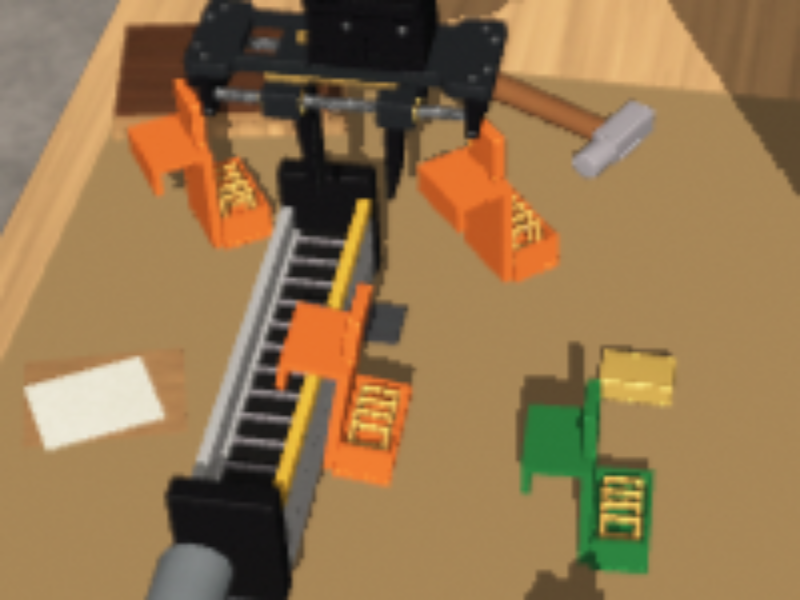

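The carrier hangs at rest, with the same numbers as before, between the end blocks. The gripper is clear of everything.

```bash
python3 -c "
from cell import env
print(env.job_done())"
```

```text
the job is handed in; nothing more can be done
None
```

The orange carrier nearest the base now hangs on the rail, hook down behind the lip and between the end blocks; the arm never came near the blue and green carriers, and the job is handed in (no verdict was returned).

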